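# Lift the loaded collar carrier off its stand with the lifting key

### The job

Take the lifting key out of the parts crate, lower its foot through the slot in the loaded collar carrier and give it a quarter turn so that it locks under the plate; leave the other parts in the crate as they lie. Then lift the carrier by the key straight up off its dowels, level all the way so that both collars stay in their nests, and finish still holding it by the key, steady and level about 12 cm above the stand, without putting it down or letting go.

Things in the scene. Friction and masses are not known exactly. Their poses are not given: they have to be found in the camera images.
- key_grip (a point): grip centre of the lifting key, a 70 mm tall steel key with a flat handle, standing on its foot in the crate, 50 mm above the foot's underside. x along the handle's width (and the foot's length), y across its thickness, z up; x starts within 0.4 rad of the crate's y. Handle 36 mm wide (x), 12 mm thick (y), from 24 to 70 mm above the underside, round top: pinch it across the 12 mm
- lifting_key: the same key, same axes; origin at the middle of the foot's underside. From below: cross foot 34 mm (x) by 18 mm (y), 8 mm high; shank 16 mm in diameter, 11 mm long; round flange 46 mm in diameter, from 19 to 24 mm; then the handle. 0.16 kg; alike after half a turn. It stands free and tips over if pushed
- carrier_slot (a point): middle of the carrier's slot at the plate's upper face, 40 mm above the bench; axes of the carrier. The slot goes through, 38 mm along x by 22 mm along y; the foot passes with its x along this x. With the key's flange on the plate the foot's top is 3 mm below the plate's underside and the key turns freely either way; a quarter turn puts the foot across the slot
- carrier: loose aluminium plate 96 mm (x) by 240 mm (y) by 8 mm, 0.4 to 0.65 kg, origin at the middle of its underside; alike after half a turn. A collar lies loose between three 8 mm high pins at each end. It lies on the stand, underside 32 mm up, over two 10 mm dowels in 12 mm holes (opposite corners), whose tips end 10 mm above the plate: 18 mm straight up frees it
- collar_left: zinc-plated pressed collar, 62 mm round with an ear, 10 mm high, in the carrier's nest at +y; origin in the middle of its underside
- collar_right: the like collar in the carrier's nest at -y; origin in the middle of its underside
- stand: the loading stand under the carrier, fixed: dark base plate 112 by 262 by 8 mm with two grey rests 24 mm high under the carrier's ends; between the rests 24 mm of free height under the plate. Origin at the centre of its underside, axes as the carrier's at the start
- crate: the open parts crate, fixed: grey plastic, outside 200 mm (x) by 290 mm (y) by 55 mm high, walls and floor 4 mm; origin at the centre of its underside
- tin: flat round tin in the crate, 70 mm in diameter, 31 mm high; origin in the middle of its underside
- loose_collar: a loose collar in the crate, 62 mm round with an ear, 9 mm high; origin in the middle of its underside
- allen_key: black hex key lying in the crate, 93 by 31 mm, 7 mm thick; origin in the middle of its underside
- plug_gauge: plug gauge lying in the crate, 108 mm long, ends 39 mm in diameter; origin below its middle
- block: ground steel block in the crate, 30 by 35 by 28 mm; origin in the middle of its underside
Mind the look-alikes: they are no part of the job. Leave any pink or turquoise look-alike of the lifting_key alone.

How it is judged:
By the outcome, as a careful person would: the job done as asked, in the order asked, and still so for the second after the job is handed in, while the arm keeps its last pose, push and grip.
It also fails if it takes over 56 s, if anything falls off the work surface, if the arm or the gripper's body presses on something with over 40 N, if the wrist force passes 120 N, or if a joint passes its speed limit or range.

### The arm

A 6-joint arm with a two-finger parallel gripper is mounted at the origin on a cart in front of the work surface, level with it; the furniture and walls round the work are solid. World frame = base frame: x ahead of the robot, y to its left, z up, the work surface at z = 0. Lengths are in m, angles in degrees, forces in N, time in s.
With the tool pointing down it reaches from about 0.3 to 0.875 m from the base axis. Payload 4.2 kg.
Tool frame: the origin (TCP) lies between the finger pads; the fingertips stand 22 mm ahead of it and the grasp point (between the pads) lies 3 mm ahead of it; z points along the fingers, y is the direction in which the jaws open and shut (so a half turn about z gives the same grasp; the last joint's range is limited). The gripper opens to 85 mm and grips with 20 to 120 N. Pads are 22 mm wide; open, the fingers measure 114 mm over their backs; the gripper's body (76 mm by 85 mm) begins 54 mm behind the grasp point. The pads swing forward as they close: fully open they stand 13 mm farther back than shut.
Start: joints at [-71.219, 18.312, 89.639, -0, 72.044, -1.146], TCP at [0.196, -0.541, 0.253] pointing down, gripper open.
Joint ranges: [-177.97, 177.97], [-48.28, 115.42], [12.27, 149.76], [-77.06, 257.06], [2.81, 150.46], [-146.56, 146.56]. Speed limits (degrees/s): [147.25, 147.25, 180, 180, 180, 180].

### API

Orientations are given as a 3x3 rotation matrix whose columns are the frame's x, y, z axes.
In Python, from station import * gives the robot as it stands.
- The arm moves only by the shell command python3 -m crank 'ROWS' [FORCE]. ROWS is text: rows parted by semicolons, each of 7 numbers parted by spaces: the shift along the tool's x, y, z in m, then the turn, a rotation vector about the tool's x, y, z in rad, then the opening, from 0 (shut) to 1 (fully open). In form: dx dy dz wx wy wz claw; .... A call has 1 to 12 rows; each row is the pose to reach, as a shift and turn from the pose commanded when the call began, along the tool's axes at that moment; what a row does not reach only later rows make up. A row lasts 1/8 s, in which the tool goes at most 62.5 mm and 10.7 degrees, less where a joint would pass 70% of its speed; a pose out of reach is approached as far as the arm can. A call with a gripper value outside its range is refused whole. The fingers move at their own pace and stop on an object; FORCE is the grip in N (left out, the last holds). Time passes only in rows, so rows that repeat a pose let the fingers close. It gives the time, the measured TCP pose, the force and the opening at its end, in the units of the state.
- read_state(): the state, without advancing time (a new reading comes with each control period).
- grab_frame(name): name is "side" or "top"; returns the picture (400x640x3 uint8, red, green, blue); there is no depth.
- get_calibration(name): a dict with "fx", "fy", "cx", "cy" (pixels), "extrinsics" (4x4, takes a point from world to camera coordinates). Camera axes: x right, y up, looking along -z (the intrinsics and any distortion apply to the point x, -y, -z); pixel columns grow to the right and rows downward; lengths in m; the calibration is good to about 2 mm. A picture is of the moment at which its call begins. get_calibration takes no time and is no camera call.
- job_done(): hands the job in, once; it reports no verdict.
The state is a dict: "time_s": time; "joint_pos": joint angles; "dq": joint speeds; "effort": joint torques, N m; "ee_pos": TCP position; "ee_rot": TCP orientation; "ft_force": force on the tool from outside, world axes, zero at the start; "moment": the same for the moment, N m; "grip_width": finger opening in m.
Only numpy, scipy, OpenCV 4.12 (cv2) and the standard library are available. Lean on these libraries where they do the work, as an engineer would, in place of code of your own. Each camera call takes 0.05 s, during which the arm holds its last target.

## Working session

There is one attempt and no reset: what is moved stays moved. The work goes in short steps, Python scripts to look and compute and a shell command to move; the robot and the scene stay as the last step left them, time stands still between calls to the robot, and variables do not carry over. Pictures are saved under pics/ and viewed, and the job is handed in when it is done.

```bash
mkdir -p pics; ls; python3 - <<'E'
from station import *
import cv2
s=read_state();print(s)
for n in("side","top"):
    print(n,get_calibration(n))
    cv2.imwrite(f"pics/{n}0.png",grab_frame(n)[:,:,::-1])
E
```

```text
pics
{'time_s': 0.0, 'joint_pos': array([-7.12186036e+01,  1.83505109e+01,  8.97081203e+01, -1.89617000e-03,
        7.20461823e+01, -1.14778553e+00]), 'dq': array([-0.0102607 ,  0.07525493,  0.01342169, -0.03691939, -0.01032573,
        0.00282765]), 'effort': array([-1.48379484e-03, -4.15530753e+01, -2.34163982e+01,  1.05850074e-05,
        8.27762444e-03, -3.50424202e-06]), 'ee_pos': array([ 0.19581836, -0.5401355 ,  0.25248196]), 'ee_rot': array([[ 9.40111157e-01,  3.40867466e-01, -6.18777882e-04],
       [ 3.40868027e-01, -9.40109581e-01,  1.72179889e-03],
       [ 5.18620776e-06, -1.82960394e-03, -9.99998326e-01]]), 'ft_force': array([-0.52313459,  0.06777641,  0.20952688]), 'moment': array([-0.0020033 ,  0.00589623,  0.02066497]), 'grip_width': 0.08573288441842601}
side {'fx': 464.92047700152835, 'fy': 464.92047700152835, 'cx': 320.6287391550056, 'cy': 198.03818985712323, 'extrinsics': array([[ 0.99922303,  0.03680149, -0.01410605, -0.47151919],
       [-0.00756537,  0.53035346,  0.84774287, -0.01256216],
       [ 0.03867939, -0.84697749,  0.53021981, -1.48163806],
       [ 0.        ,  0.        ,  0.        ,  1.        ]])}
top {'fx': 383.6167318188339, 'fy': 383.6167318188339, 'cx': 321.15151166746153, 'cy': 192.59833887547117, 'extrinsics': array([[ 0.00931455, -0.99982683, -0.01611071, -0.04032294],
       [ 0.99399617,  0.00750132,  0.10915745, -0.48452642],
       [-0.10901769, -0.01703074,  0.99389391, -0.96734543],
       [ 0.        ,  0.        ,  0.        ,  1.        ]])}
```

View pics/side0.png

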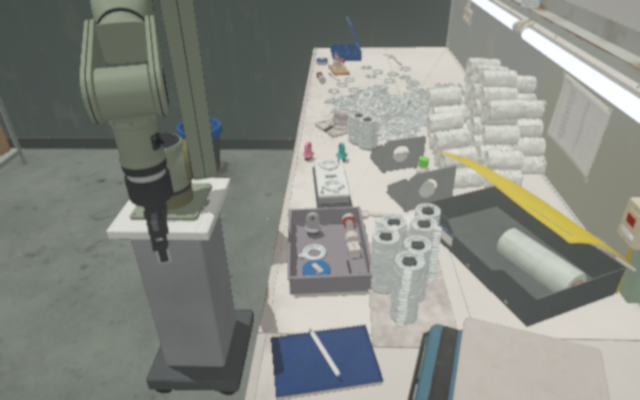

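View pics/top0.png

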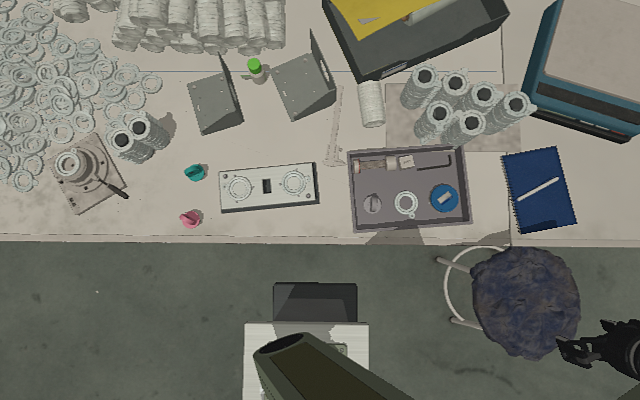

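The top view shows the carrier near (268,187), the crate near (408,187), and the key inside the crate near (372,203). The pink and turquoise decoys are near (190,218) and (195,172). I'll zoom in next.

```bash
python3 - <<'E'
import cv2
t=cv2.imread("pics/top0.png");s=cv2.imread("pics/side0.png")
cv2.imwrite("pics/z1.png",cv2.resize(t[140:240,340:480],None,fx=5.5,fy=5.5,interpolation=cv2.INTER_CUBIC))
cv2.imwrite("pics/z2.png",cv2.resize(t[150:220,210:330],None,fx=6.5,fy=6.5,interpolation=cv2.INTER_CUBIC))
cv2.imwrite("pics/z3.png",cv2.resize(s[150:300,280:380],None,fx=4,fy=4,interpolation=cv2.INTER_CUBIC))
E
```

```text
(no output)
```

View pics/z1.png

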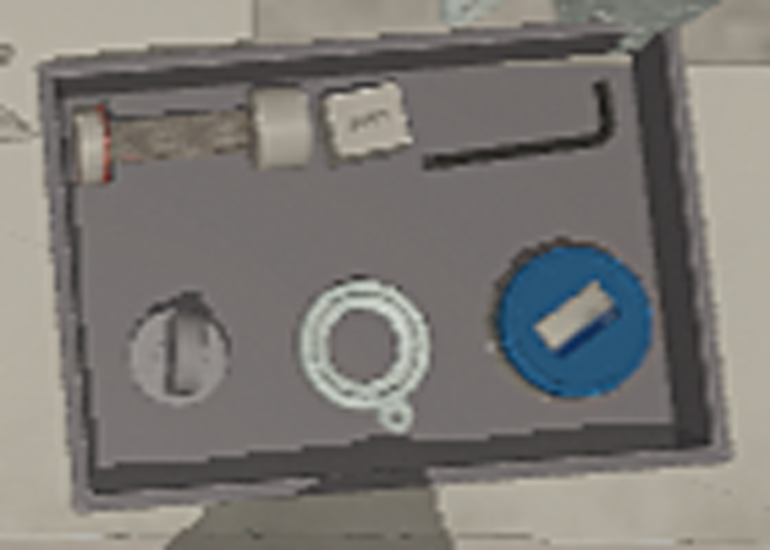

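View pics/z2.png

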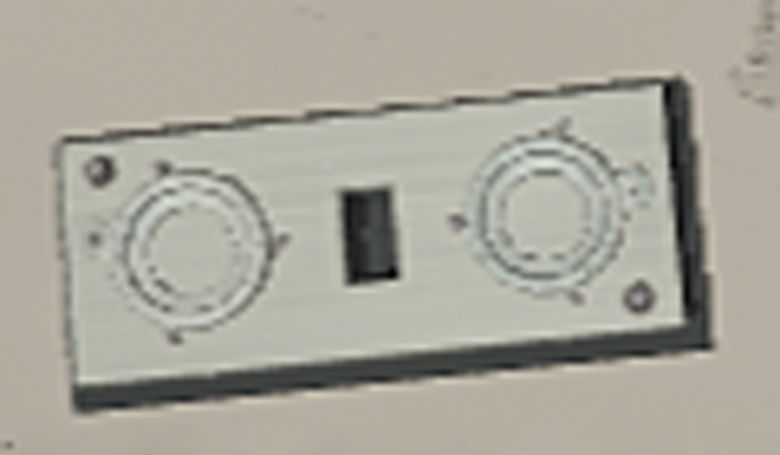

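View pics/z3.png

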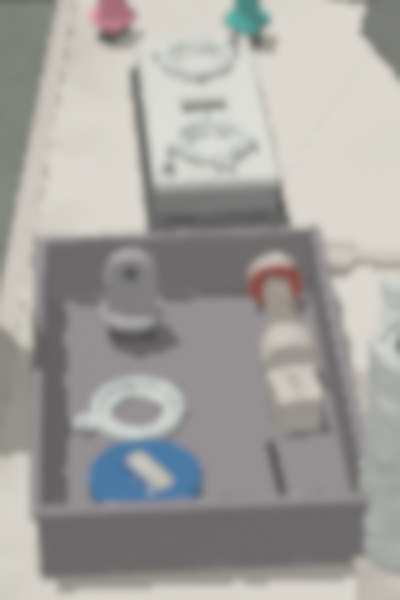

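```bash
cat > h.py <<'E'
import numpy as np,cv2
from station import *
def proj(n,P):
    c=get_calibration(n);P=np.atleast_2d(P);E=c["extrinsics"]
    q=P@E[:3,:3].T+E[:3,3]
    return np.c_[c["fx"]*q[:,0]/-q[:,2]+c["cx"],-c["fy"]*q[:,1]/-q[:,2]+c["cy"]]
def back(n,uv,z):
    c=get_calibration(n);E=c["extrinsics"];R=E[:3,:3];o=-R.T@E[:3,3]
    uv=np.atleast_2d(uv).astype(float)
    d=np.c_[(uv[:,0]-c["cx"])/c["fx"],-(uv[:,1]-c["cy"])/c["fy"],-np.ones(len(uv))]@R
    return o+d*((z-o[2])/d[:,2])[:,None]
def T(x,y,z,yaw,P):
    c,s=np.cos(yaw),np.sin(yaw);return np.atleast_2d(P)@np.array([[c,-s,0],[s,c,0],[0,0,1]]).T+[x,y,z]
def rect(a,b,z,cx=0,cy=0): return np.array([[cx-a/2,cy-b/2,z],[cx+a/2,cy-b/2,z],[cx+a/2,cy+b/2,z],[cx-a/2,cy+b/2,z],[cx-a/2,cy-b/2,z]])
def circ(r,z,cx=0,cy=0):
    t=np.linspace(0,2*np.pi,49);return np.c_[cx+r*np.cos(t),cy+r*np.sin(t),t*0+z]
def hand(y):
    t=np.linspace(0,np.pi,25);a=np.c_[.018*np.cos(t),t*0+y,.052+.018*np.sin(t)]
    return np.r_[[[.018,y,.024]],a,[[-.018,y,.024]],[[.018,y,.024]]]
KEY=[rect(.034,.018,0),circ(.023,.019),circ(.023,.024),hand(.006),hand(-.006)]
CAR=[rect(.096,.24,.008),rect(.096,.24,0),rect(.038,.022,.008)]
CRATE=[rect(.2,.29,.055),rect(.192,.282,.055),rect(.192,.282,.004)]
def draw(n,img,items,box,f,out):
    x0,y0,x1,y1=box
    im=cv2.resize(img[y0:y1,x0:x1],None,fx=f,fy=f,interpolation=cv2.INTER_CUBIC)
    for pose,model,col in items:
        for l in model:
            p=(proj(n,T(*pose,l))-[x0,y0]+.5)*f-.5
            cv2.polylines(im,[np.round(p*8).astype(int)],False,col,1,cv2.LINE_AA,3)
    cv2.imwrite(out,im)
E
python3 - <<'E'
from h import *
np.set_printoptions(precision=4,suppress=True)
for n in("top","side"):
    E=get_calibration(n)["extrinsics"];print(n,-E[:3,:3].T@E[:3,3])
z=lambda p,o,f:(np.array(p)+.5)/f-.5+o
# carrier plate corners top z=.04
c=z([(60,142),(663,80),(690,325),(77,385)],np.array([210,150]),6.5)
P=back("top",c,.04);print(P,P.mean(0),np.linalg.norm(np.diff(P,axis=0),axis=1))
s=z([(341,190),(390,186),(398,278),(347,284)],np.array([210,150]),6.5)
P=back("top",s,.04);print(P,P.mean(0))
k=z([(180,353)],np.array([340,140]),5.5);print(back("top",k,.028))
c=z([(40,63),(672,28),(730,460),(80,510)],np.array([340,140]),5.5)
P=back("top",c,.055);print(P,P.mean(0))
E
```

```text
top [ 0.3765 -0.0532  1.0137]
side [ 0.5284 -1.2309  0.7896]
[[ 0.5363  0.2282  0.04  ]
 [ 0.5628 -0.011   0.04  ]
 [ 0.4653 -0.0228  0.04  ]
 [ 0.4398  0.2177  0.04  ]] [0.5011 0.103  0.04  ] [0.2407 0.0982 0.2419]
[[0.5178 0.1158 0.04  ]
 [0.5196 0.0964 0.04  ]
 [0.483  0.0924 0.04  ]
 [0.4805 0.1125 0.04  ]] [0.5002 0.1043 0.04  ]
[[ 0.4567 -0.1681  0.028 ]]
[[ 0.5884 -0.1011  0.055 ]
 [ 0.6065 -0.392   0.055 ]
 [ 0.4082 -0.4119  0.055 ]
 [ 0.3831 -0.1196  0.055 ]] [ 0.4966 -0.2561  0.055 ]
```

```bash
python3 - <<'E'
from h import *
t=cv2.imread("pics/top0.png");s=cv2.imread("pics/side0.png")
R=(0,0,255);G=(0,200,0)
a=[((.4567,-.1675,.004,-.03),KEY,R),((.4966,-.2561,0,.073),CRATE,G)]
b=[((.501,.1035,.032,.107),CAR,R)]
draw("top",t,a,(340,150,480,240),5.5,"pics/a1.png")
draw("top",t,b,(210,150,330,220),6.5,"pics/a2.png")
draw("side",s,a+b,(280,150,380,250),6,"pics/a3.png")
E
```

```text
(no output)
```

View pics/a1.png

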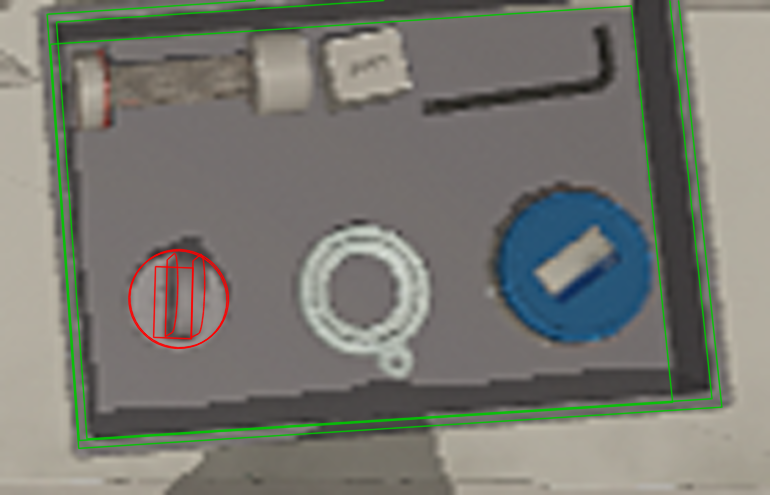

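View pics/a2.png

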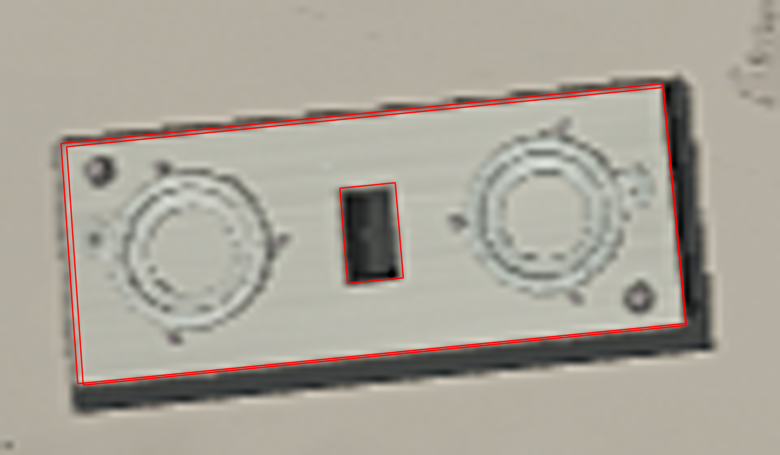

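View pics/a3.png

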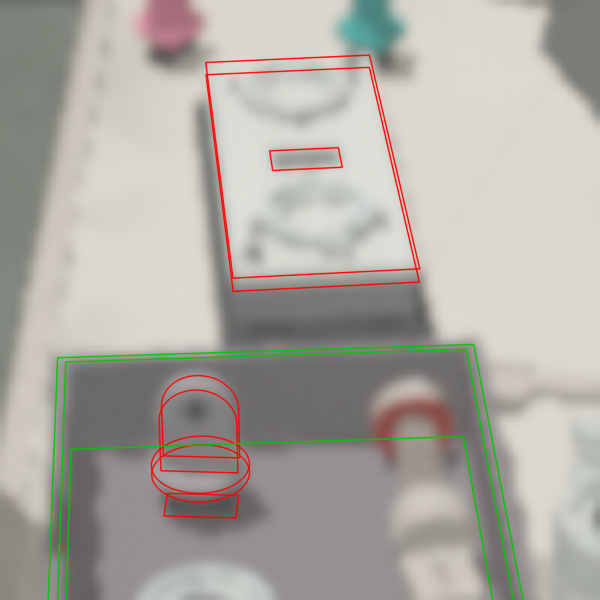

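```bash
python3 - <<'E'
from h import *
t=cv2.imread("pics/top0.png");s=cv2.imread("pics/side0.png")
R=(0,0,255)
ims=[]
for i,y in enumerate((None,-.15,0,.15)):
    a=[((.4567,-.1675,.004,y),KEY[2:],R)] if y is not None else []
    draw("top",t,a,(358,178,393,218),10,"pics/_t.png");A=cv2.imread("pics/_t.png")
    draw("side",s,a,(300,208,330,240),12,"pics/_t.png");B=cv2.imread("pics/_t.png")
    ims.append(np.vstack([cv2.resize(A,(200,230)),cv2.resize(B,(200,214))]))
cv2.imwrite("pics/b1.png",np.hstack(ims))
E
```

```text
(no output)
```

View pics/b1.png

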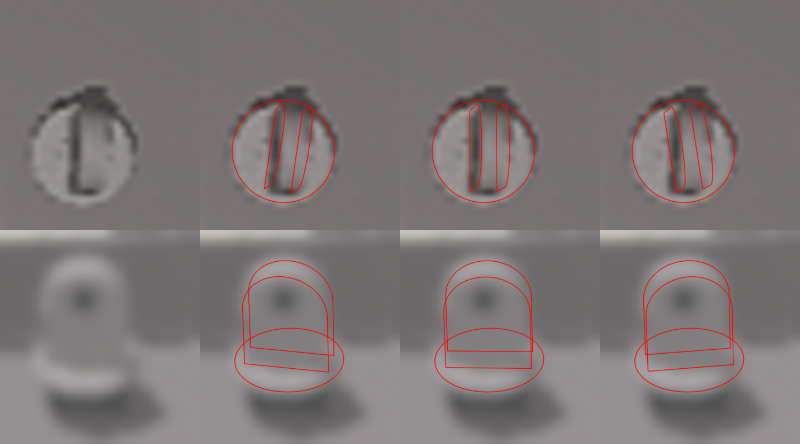

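```bash
cat > g.py <<'E'
import sys;from h import *
np.set_printoptions(precision=4,suppress=True)
def go(x,y,z,yaw,cx=None):
    """tool-axis shift & turn from measured pose to a straight-down pose with tool x at yaw(rad)"""
    s=read_state();R=s["ee_rot"];p=s["ee_pos"]
    Rt=np.array([[np.cos(yaw),np.sin(yaw),0],[np.sin(yaw),-np.cos(yaw),0],[0,0,-1.]])
    d=R.T@(np.array([x,y,z])-p);r=cv2.Rodrigues(R.T@Rt)[0].ravel()
    print("shift",d,"turn",r)
def st():
    s=read_state();R=s["ee_rot"]
    print("t",round(s["time_s"],2),"p",s["ee_pos"],"yaw",np.arctan2(R[1,0],R[0,0]),"tilt",R[:2,2],"F",s["ft_force"],"M",s["moment"],"w",s["grip_width"],"j6",s["joint_pos"][5])
E
python3 -c "
from g import *
go(.4555,-.1675,.16,-.015)"
```

```text
shift [ 0.3711 -0.2617  0.093 ] turn [-0.0016  0.0003  0.3628]
```

```bash
python3 -m crank '0.02 -0.014 0 0 0 0.02 0.6;0.055 -0.039 0 0 0 0.05 0.5;0.095 -0.067 0.01 0 0 0.09 0.45;0.135 -0.095 0.02 0 0 0.13 0.45;0.175 -0.123 0.03 0 0 0.17 0.45;0.215 -0.152 0.04 0 0 0.21 0.45;0.255 -0.18 0.05 0 0 0.25 0.45;0.295 -0.208 0.06 0 0 0.29 0.45;0.33 -0.233 0.07 0 0 0.33 0.45;0.355 -0.25 0.08 0 0 0.355 0.45;0.368 -0.26 0.09 0 0 0.363 0.45;0.371 -0.262 0.093 0 0 0.363 0.45' 20; python3 - <<'E'
from g import *
st();go(.4555,-.1675,.057,-.015)
t=grab_frame("top")[:,:,::-1];s=grab_frame("side")[:,:,::-1]
draw("top",t,[],(340,140,440,230),5,"pics/_a.png");draw("side",s,[],(270,150,370,250),4.5,"pics/_b.png")
A=cv2.imread("pics/_a.png")[:,:350];B=cv2.imread("pics/_b.png")
cv2.imwrite("pics/c1.png",np.hstack([A,B]))
E
```

```text
time_s: 1.6
ee_pos: [0.4553, -0.1669, 0.1595]
ee_rot: [[1.0, -0.013, -0.002], [-0.013, -1.0, 0.001], [-0.002, -0.001, -1.0]]
ft_force: [-0.9, -0.6, 0.9]
grip_width: 0.0384
t 1.6 p [ 0.4553 -0.1669  0.1595] yaw -0.013303472302052859 tilt [-0.0018  0.0006] F [-0.8527 -0.5656  0.8614] M [0.0106 0.0284 0.0683] w 0.03835595818159251 j6 69.28316305280147
shift [0.0004 0.0006 0.1025] turn [-0.0005  0.0018  0.0017]
```

View pics/c1.png

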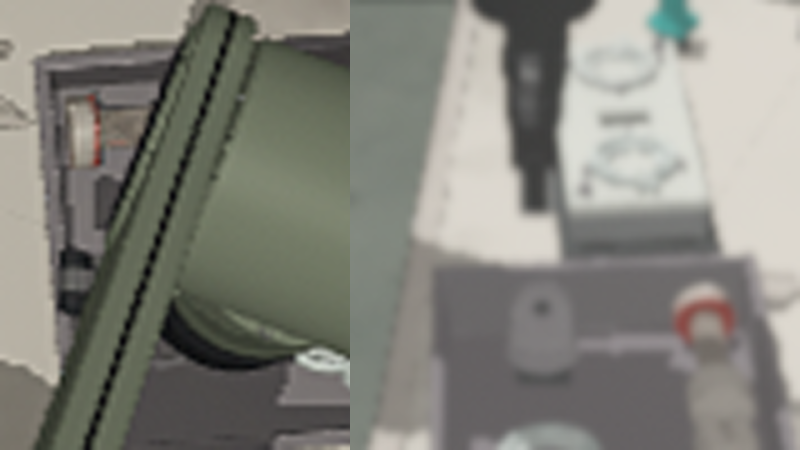

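```bash
python3 - <<'E'
from g import *
s=read_state();tip=s["ee_pos"]+s["ee_rot"]@[0,-0.02,.022]
tip2=s["ee_pos"]+s["ee_rot"]@[0,.02,.022]
f=lambda p:((p-[270,150]+.5)*4.5-.5+[350,0])
print(f(proj("side",[tip,tip2])), f(proj("side",[[.4555,-.1675,.074],[.4555,-.1675,.026]])))
E
```

```text
[[540.3026 180.6084]
 [535.7394 215.606 ]] [[541.1237 286.5928]
 [542.9545 350.325 ]]
```

```bash
python3 -m crank '0 0 0.01 0 0 0 0.45;0 0.001 0.025 0 0 0 0.45;0 0.001 0.04 0 0 0 0.45;0 0.001 0.055 0 0 0 0.45;0 0.001 0.07 0 0 0 0.45;0 0.001 0.085 0 0 0 0.45;0 0.001 0.097 0 0 0 0.45;0 0.001 0.102 0 0 0 0.45;0 0.001 0.102 0 0 0 0.45' 20; python3 - <<'E'
from g import *
st()
s=grab_frame("side")[:,:,::-1]
draw("side",s,[((.4555,-.1675,.004,-.015),KEY,(0,0,255))],(280,180,360,250),8,"pics/d1.png")
E
```

```text
time_s: 2.82
ee_pos: [0.4553, -0.1689, 0.058]
ee_rot: [[1.0, -0.015, -0.001], [-0.015, -1.0, 0.0], [-0.001, -0.0, -1.0]]
ft_force: [-0.6, 0.0, 1.0]
grip_width: 0.0383
t 2.83 p [ 0.4553 -0.1689  0.058 ] yaw -0.015424004668288482 tilt [-0.0005  0.0001] F [-0.5909  0.0339  0.9603] M [ 0.0278  0.0585 -0.03  ] w 0.03830960536650169 j6 69.17908263548217
```

View pics/d1.png

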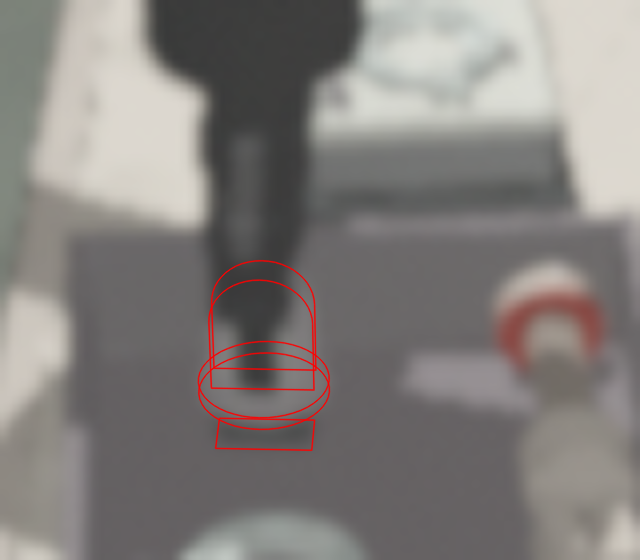

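```bash
python3 -m crank '0 -0.001 0.001 0 0 0 0.35;0 -0.001 0.001 0 0 0 0.28;0 -0.001 0.001 0 0 0 0.22;0 -0.001 0.001 0 0 0 0.18;0 -0.001 0.001 0 0 0 0.14;0 -0.001 0.001 0 0 0 0.1;0 -0.001 0.001 0 0 0 0.05;0 -0.001 0.001 0 0 0 0;0 -0.001 0.001 0 0 0 0;0 -0.001 0.001 0 0 0 0' 60; python3 - <<'E'
from g import *
st()
s=grab_frame("side")[:,:,::-1]
draw("side",s,[],(280,180,360,250),8,"pics/d2.png")
E
```

```text
time_s: 4.12
ee_pos: [0.4556, -0.1678, 0.0575]
ee_rot: [[1.0, -0.015, 0.0], [-0.015, -1.0, -0.0], [0.0, 0.0, -1.0]]
ft_force: [0.0, 2.0, 4.5]
grip_width: 0.0114
t 4.12 p [ 0.4556 -0.1678  0.0575] yaw -0.015265268241158616 tilt [ 0.0003 -0.    ] F [0.0085 1.9736 4.4977] M [ 0.3287  0.0421 -0.0273] w 0.011364966097732673 j6 69.2893566326006
```

View pics/d2.png

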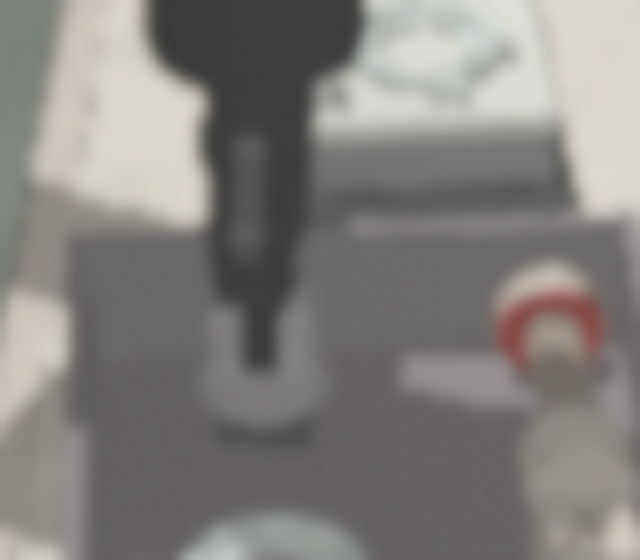

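```bash
python3 -m crank '0 0 -0.003 0 0 0 0;0 0 -0.01 0 0 0 0;0 0 -0.025 0 0 0 0;0 0 -0.045 0 0 0 0;0 0 -0.065 0 0 0 0;0 0 -0.085 0 0 0 0;0 0 -0.1 0 0 0 0;0 0 -0.108 0 0 0 0;0 0 -0.11 0 0 0 0' 80; python3 - <<'E'
from g import *
st()
s=grab_frame("side")[:,:,::-1]
draw("side",s,[],(280,130,360,200),8,"pics/e1.png")
# position above slot
go(.5005,.1037,.17,.107)
E
```

```text
time_s: 5.3
ee_pos: [0.4554, -0.1679, 0.1676]
ee_rot: [[1.0, -0.015, 0.0], [-0.015, -1.0, -0.0], [0.0, 0.0, -1.0]]
ft_force: [0.6, -0.8, -1.7]
grip_width: 0.0108
t 5.3 p [ 0.4554 -0.1679  0.1676] yaw -0.015261439143566865 tilt [ 0.0004 -0.0003] F [ 0.6101 -0.7788 -1.7035] M [-0.0084  0.0186 -0.0099] w 0.01079921634507821 j6 69.29098828126646
shift [ 0.041  -0.2722 -0.0026] turn [ 0.0001  0.     -0.1222]
```

View pics/e1.png

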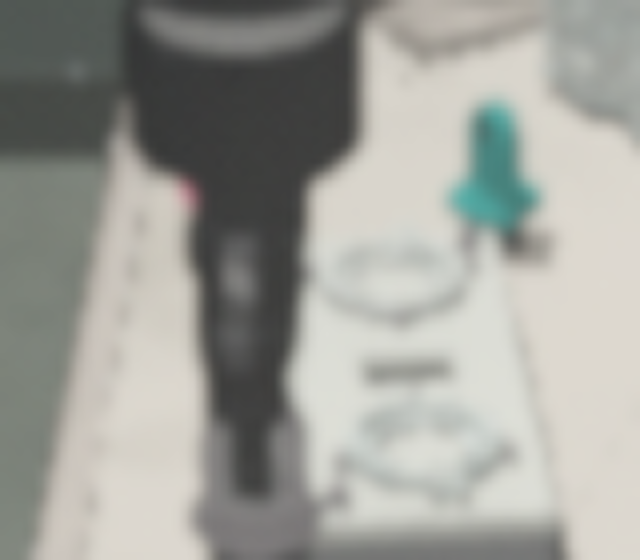

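```bash
python3 -m crank '0.002 -0.012 0 0 0 -0.005 0;0.006 -0.04 0 0 0 -0.018 0;0.011 -0.073 0 0 0 -0.033 0;0.016 -0.106 0 0 0 -0.048 0;0.021 -0.139 0 0 0 -0.063 0;0.026 -0.172 0 0 0 -0.078 0;0.031 -0.205 0 0 0 -0.093 0;0.036 -0.235 0 0 0 -0.107 0;0.039 -0.258 0 0 0 -0.116 0;0.0405 -0.27 0 0 0 -0.122 0;0.041 -0.272 0 0 0 -0.122 0;0.041 -0.272 0 0 0 -0.122 0'; python3 - <<'E'
from g import *
st()
s=grab_frame("side")[:,:,::-1];t=grab_frame("top")[:,:,::-1]
cv2.imwrite("pics/f_s.png",s);cv2.imwrite("pics/f_t.png",t)
p=read_state()["ee_pos"]
k=((p[0],p[1],p[2]-.0535,.107),KEY,(0,0,255))
draw("side",s,[],(290,90,360,190),6,"pics/_a.png");draw("side",s,[k],(290,90,360,190),5.5,"pics/_b.png")
A=cv2.imread("pics/_a.png")[:550,:400];B=cv2.imread("pics/_b.png")
cv2.imwrite("pics/f1.png",np.hstack([A,B]))
draw("top",t,[k],(200,140,340,230),5.5,"pics/f2.png")
E
```

```text
time_s: 6.85
ee_pos: [0.5004, 0.1031, 0.1671]
ee_rot: [[0.994, 0.106, -0.001], [0.106, -0.994, -0.0], [-0.001, 0.0, -1.0]]
ft_force: [0.5, -0.8, -1.8]
grip_width: 0.0113
t 6.85 p [0.5004 0.1031 0.1671] yaw 0.10654879439735672 tilt [-0.0005 -0.0005] F [ 0.5228 -0.7645 -1.8044] M [ 0.0048 -0.0203 -0.0048] w 0.011301197196698736 j6 94.27688530910895
```

View pics/f1.png

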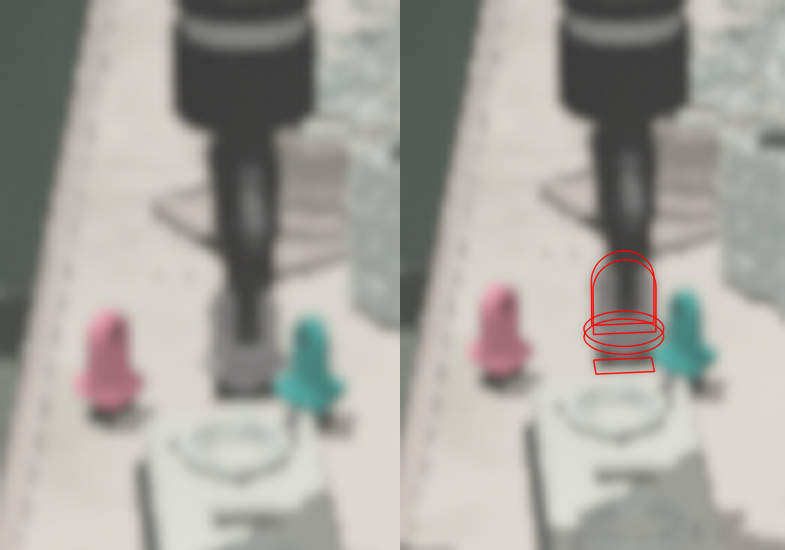

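View pics/f2.png

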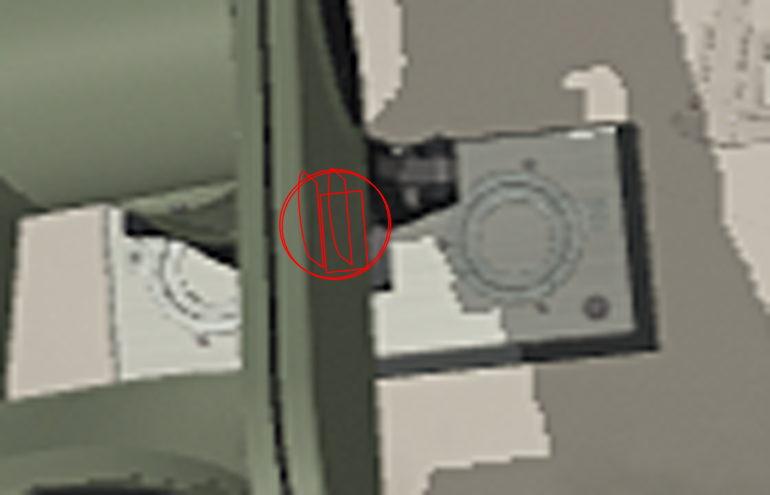

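```bash
python3 - <<'E'
from g import *
s=cv2.imread("pics/f_s.png");p=read_state()["ee_pos"]
ims=[]
for dx,dz in((None,0),(0,0),(-.001,.006)):
    k=[((p[0]+dx,p[1],p[2]-.0535+dz,.107),KEY,(0,0,255))] if dx is not None else []
    draw("side",s,k,(315,130,342,166),10,"pics/_b.png");ims.append(cv2.imread("pics/_b.png"))
im=np.hstack(ims);im=cv2.convertScaleAbs(im,alpha=1.4,beta=-20)
cv2.imwrite("pics/f3.png",im)
E
```

```text
(no output)
```

View pics/f3.png

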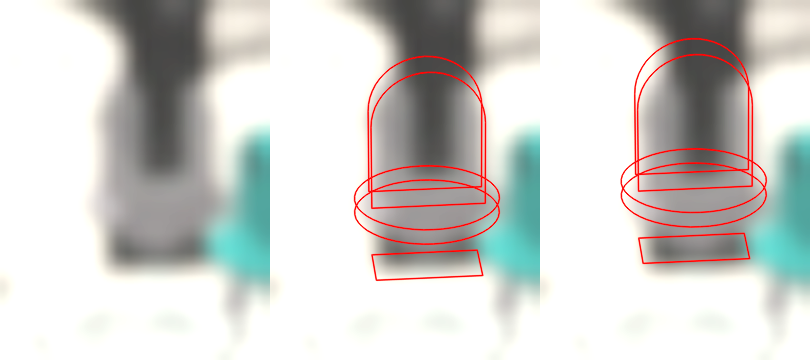

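```bash
python3 - <<'E'
from g import *
s=read_state();p=s["ee_pos"]
f=lambda q:((proj("side",q)-[315,130]+.5)*10-.5)
R=s["ee_rot"]
print(f([p+R@[0,.006,.022],p+R@[0,.014,.022],p+R@[0,.01,.022]]))
# start in crate consistency: carrier corners predicted vs picture
E
```

```text
[[157.9498 183.8313]
 [160.1571 194.9518]
 [159.0509 189.3787]]
```

```bash
python3 -m crank '0 0 0.006 0 0 0 0;0 0 0.02 0 0 0 0;0 0 0.035 0 0 0 0;0 0 0.05 0 0 0 0;0 0 0.06 0 0 0 0;0 0 0.066 0 0 0 0;0 0 0.067 0 0 0 0;0 0 0.067 0 0 0 0'; python3 - <<'E'
from g import *
st()
s=grab_frame("side")[:,:,::-1];t=grab_frame("top")[:,:,::-1]
cv2.imwrite("pics/g_s.png",s);cv2.imwrite("pics/g_t.png",t)
p=read_state()["ee_pos"]
k=[((p[0],p[1],p[2]-.0535,.107),KEY,(0,0,255)),((.5005,.1037,.032,.107),CAR,(0,200,0))]
draw("side",s,[],(305,140,355,200),8,"pics/_a.png");draw("side",s,k,(305,140,355,200),8,"pics/_b.png")
cv2.imwrite("pics/g1.png",np.hstack([cv2.imread("pics/_a.png"),cv2.imread("pics/_b.png")]))
draw("top",t,k,(220,150,330,220),7,"pics/g2.png")
E
```

```text
time_s: 7.95
ee_pos: [0.5009, 0.1036, 0.1006]
ee_rot: [[0.994, 0.107, 0.001], [0.107, -0.994, 0.0], [0.001, 0.0, -1.0]]
ft_force: [0.4, -0.2, -1.6]
grip_width: 0.011
t 7.95 p [0.5009 0.1036 0.1006] yaw 0.10680197553392545 tilt [0.0008 0.0001] F [ 0.4445 -0.2014 -1.5886] M [-0.031  -0.0234  0.0026] w 0.011042587394710288 j6 94.28009078102083
```

View pics/g1.png

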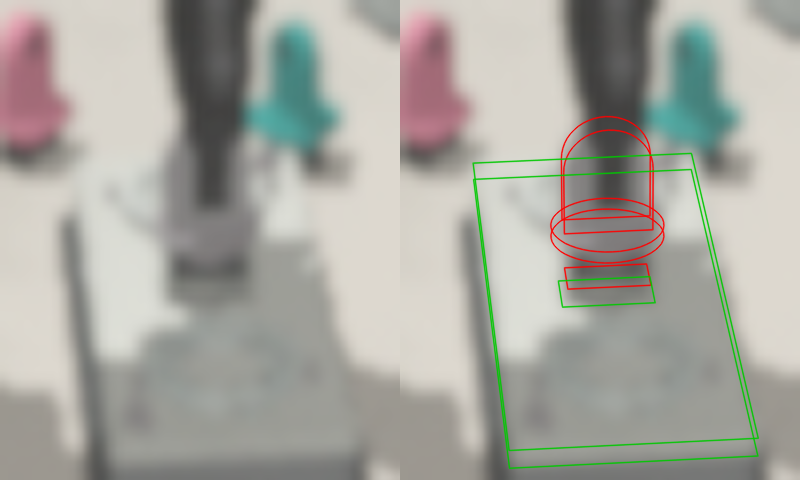

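View pics/g2.png

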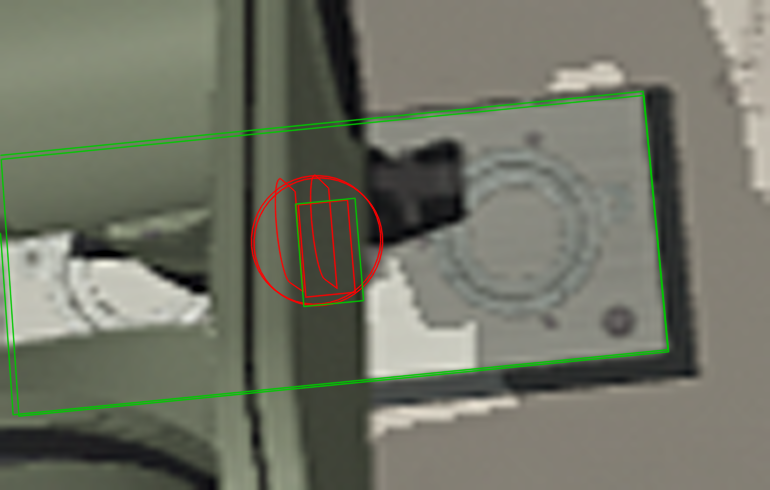

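```bash
python3 -m crank '0 0 0.003 0 0 0 0;0 0 0.005 0 0 0 0;0 0 0.007 0 0 0 0;0 0 0.008 0 0 0 0;0 0 0.009 0 0 0 0;0 0 0.009 0 0 0 0'; python3 -c "
from g import *
st()"
```

```text
time_s: 8.8
ee_pos: [0.5006, 0.1035, 0.0912]
ee_rot: [[0.994, 0.107, -0.0], [0.107, -0.994, -0.0], [-0.0, 0.0, -1.0]]
ft_force: [0.1, -0.3, -1.2]
grip_width: 0.0109
t 8.8 p [0.5006 0.1035 0.0912] yaw 0.10678084495181232 tilt [-0.0001 -0.0001] F [ 0.1187 -0.2618 -1.1878] M [ 0.028  -0.0315 -0.0399] w 0.010941524442702813 j6 94.28156101232193
```

```bash
python3 -m crank '0 0 0.001 0 0 0 0;0 0 0.002 0 0 0 0;0 0 0.003 0 0 0 0;0 0 0.004 0 0 0 0;0 0 0.004 0 0 0 0'; python3 -c "
from g import *
st()
s=grab_frame('side')[:,:,::-1]
draw('side',s,[],(305,140,355,200),10,'pics/h1.png')"
```

```text
time_s: 9.43
ee_pos: [0.5005, 0.1035, 0.0872]
ee_rot: [[0.994, 0.107, -0.0], [0.107, -0.994, -0.0], [-0.0, 0.0, -1.0]]
ft_force: [0.4, 0.6, -0.8]
grip_width: 0.0107
t 9.43 p [0.5005 0.1035 0.0872] yaw 0.10682952669113528 tilt [-0.0002 -0.0001] F [ 0.3657  0.6093 -0.8284] M [-0.0304 -0.0045 -0.0052] w 0.010717023497612027 j6 94.28147006834946
```

View pics/h1.png

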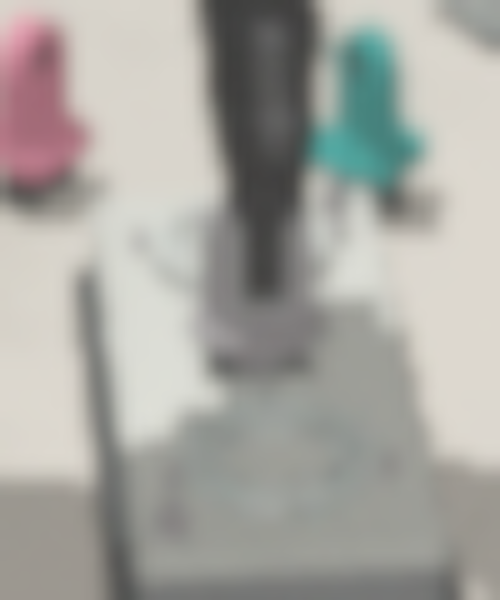

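```bash
python3 -m crank '0 0 0.002 0 0 0 0;0 0 0.004 0 0 0 0;0 0 0.006 0 0 0 0;0 0 0.008 0 0 0 0;0 0 0.0095 0 0 0 0;0 0 0.0105 0 0 0 0;0 0 0.0105 0 0 0 0'; python3 -c "
from g import *
st()"
```

```text
time_s: 10.35
ee_pos: [0.5006, 0.1035, 0.0767]
ee_rot: [[0.994, 0.107, -0.0], [0.107, -0.994, -0.0], [-0.0, 0.0, -1.0]]
ft_force: [-0.2, 0.0, -1.3]
grip_width: 0.011
t 10.35 p [0.5006 0.1035 0.0767] yaw 0.10679389488184375 tilt [-0.0001 -0.0001] F [-0.2499  0.0295 -1.3024] M [0.0053 0.0268 0.0147] w 0.011014838334830126 j6 94.28183133985165
```

Free so far. I'll feel for the flange touching the plate.

```bash
python3 -m crank '0 0 0.0005 0 0 0 0;0 0 0.001 0 0 0 0;0 0 0.0015 0 0 0 0;0 0 0.002 0 0 0 0;0 0 0.002 0 0 0 0'|grep -E 'pos|ft'; python3 -c "
from g import *
st()
s=grab_frame('side')[:,:,::-1]
k=[((.5005,.1035,.0212,.107),KEY,(0,0,255))]
draw('side',s,[],(305,140,355,200),8,'pics/_a.png');draw('side',s,k,(305,140,355,200),8,'pics/_b.png')
cv2.imwrite('pics/i1.png',np.hstack([cv2.imread('pics/_a.png'),cv2.imread('pics/_b.png')]))
"
```

```text
ee_pos: [0.5006, 0.1035, 0.0747]
ft_force: [-0.3, -0.4, -1.8]
t 10.97 p [0.5006 0.1035 0.0747] yaw 0.10678744389742682 tilt [-0.0001 -0.0001] F [-0.2749 -0.375  -1.8025] M [-0.0186 -0.0288  0.0672] w 0.011274628529781693 j6 94.28135406959731
```

View pics/i1.png

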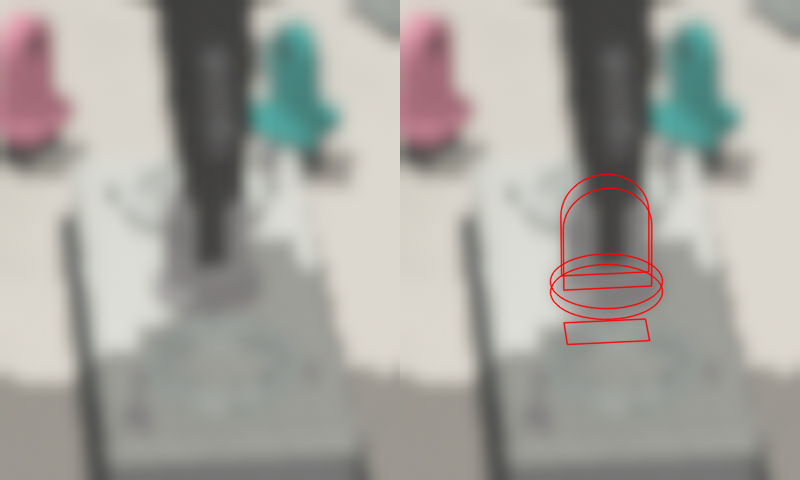

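```bash
python3 -m crank '0 0 0.0005 0 0 0 0;0 0 0.001 0 0 0 0;0 0 0.001 0 0 0 0'|grep -E 'pos|ft';  python3 -m crank '0 0 0.0005 0 0 0 0;0 0 0.001 0 0 0 0;0 0 0.001 0 0 0 0'|grep -E 'pos|ft'
```

```text
ee_pos: [0.5007, 0.1035, 0.0745]
ft_force: [-2.9, -0.6, 4.7]
ee_pos: [0.5007, 0.1035, 0.0745]
ft_force: [-3.9, -1.1, 13.3]
```

```bash
python3 -m crank '0 0 -0.001 0 0 0 0;0 0 -0.002 0 0 0 0;0 0 -0.003 0 0 0 0;0 0 -0.003 0 0 0 0'|grep -E 'pos|ft';  python3 -m crank '0 0 0 0 0 -0.07 0;0 0 0 0 0 -0.2 0;0 0 0 0 0 -0.34 0;0 0 0 0 0 -0.48 0;0 0 0 0 0 -0.62 0;0 0 0 0 0 -0.76 0;0 0 0 0 0 -0.9 0;0 0 0 0 0 -1.04 0;0 0 0 0 0 -1.18 0;0 0 0 0 0 -1.32 0;0 0 0 0 0 -1.46 0;0 0 0 0 0 -1.571 0'; python3 -c "
from g import *
st()
s=grab_frame('side')[:,:,::-1]
t=grab_frame('top')[:,:,::-1]
draw('top',t,[],(210,140,340,230),6,'pics/j2.png')
draw('side',s,[],(305,140,355,200),8,'pics/j1.png')"
```

```text
ee_pos: [0.5006, 0.1035, 0.0756]
ft_force: [-0.2, -0.7, -2.1]
time_s: 13.78
ee_pos: [0.5005, 0.1035, 0.0755]
ee_rot: [[-0.111, 0.994, -0.0], [0.994, 0.111, -0.0], [-0.0, -0.0, -1.0]]
ft_force: [0.7, -0.5, -2.5]
grip_width: 0.0111
t 13.78 p [0.5005 0.1035 0.0755] yaw 1.6815560792637014 tilt [-0.0004 -0.0001] F [ 0.7455 -0.4519 -2.4614] M [-0.0305  0.0091  0.0415] w 0.011135550240383513 j6 4.052949178562913
```

View pics/j1.png

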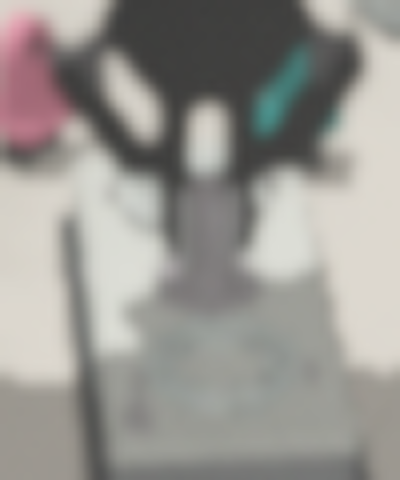

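View pics/j2.png

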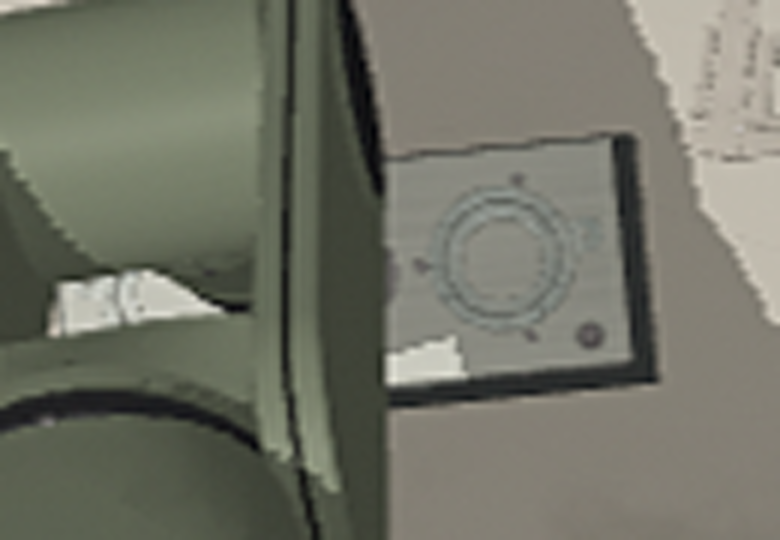

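```bash
python3 -m crank '0 0 0 0 0 0 0;0 0 -0.001 0 0 0 0;0 0 -0.0015 0 0 0 0;0 0 -0.002 0 0 0 0;0 0 -0.0025 0 0 0 0;0 0 -0.003 0 0 0 0;0 0 -0.0035 0 0 0 0;0 0 -0.004 0 0 0 0;0 0 -0.004 0 0 0 0' 120; python3 -c "
from g import *
st()"
```

```text
time_s: 15.0
ee_pos: [0.5006, 0.1035, 0.0798]
ee_rot: [[-0.107, 0.994, 0.0], [0.994, 0.107, -0.0], [-0.0, -0.0, -1.0]]
ft_force: [-0.3, 0.3, -6.8]
grip_width: 0.0108
t 15.0 p [0.5006 0.1035 0.0798] yaw 1.6777802046192822 tilt [ 0.     -0.0001] F [-0.309   0.3107 -6.7624] M [ 0.036  -0.0064 -0.0145] w 0.010776238125090827 j6 4.270771717963792
```

```bash
python3 -m crank '0 0 -0.0005 0 0 0 0;0 0 -0.001 0 0 0 0;0 0 -0.002 0 0 0 0;0 0 -0.003 0 0 0 0;0 0 -0.004 0 0 0 0;0 0 -0.005 0 0 0 0;0 0 -0.006 0 0 0 0;0 0 -0.007 0 0 0 0;0 0 -0.0075 0 0 0 0;0 0 -0.008 0 0 0 0;0 0 -0.008 0 0 0 0'; python3 -c "
from g import *
st()
s=grab_frame('side')[:,:,::-1]
k=[((.5005,.1035,.042,.107),CAR[:2],(0,0,255))]
draw('side',s,[],(300,140,360,215),6.5,'pics/_a.png');draw('side',s,k,(300,140,360,215),6.5,'pics/_b.png')
cv2.imwrite('pics/k1.png',np.hstack([cv2.imread('pics/_a.png'),cv2.imread('pics/_b.png')]))
"
```

```text
time_s: 16.38
ee_pos: [0.5006, 0.1035, 0.0878]
ee_rot: [[-0.107, 0.994, 0.0], [0.994, 0.107, -0.0], [-0.0, 0.0, -1.0]]
ft_force: [0.2, 0.2, -6.6]
grip_width: 0.0105
t 16.38 p [0.5006 0.1035 0.0878] yaw 1.6778337925980975 tilt [ 0.0001 -0.0001] F [ 0.2178  0.2294 -6.6222] M [-0.0135  0.0335 -0.0433] w 0.010461105895408308 j6 4.2688840886146036
```

View pics/k1.png

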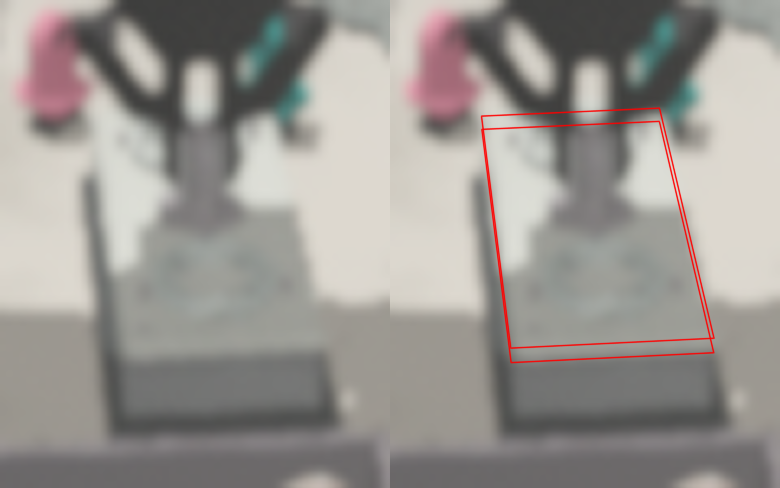

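```bash
python3 -m crank '0 0 -0.0005 0 0 0 0;0 0 -0.0015 0 0 0 0;0 0 -0.003 0 0 0 0;0 0 -0.005 0 0 0 0;0 0 -0.007 0 0 0 0;0 0 -0.009 0 0 0 0;0 0 -0.011 0 0 0 0;0 0 -0.013 0 0 0 0;0 0 -0.0145 0 0 0 0;0 0 -0.0155 0 0 0 0;0 0 -0.016 0 0 0 0;0 0 -0.016 0 0 0 0'; python3 -c "
from g import *
st()
s=grab_frame('side')[:,:,::-1]
k=[((.5005,.1035,.058,.107),CAR[:2],(0,0,255))]
draw('side',s,[],(300,120,360,205),6,'pics/_a.png');draw('side',s,k,(300,120,360,205),6,'pics/_b.png')
cv2.imwrite('pics/l1.png',np.hstack([cv2.imread('pics/_a.png'),cv2.imread('pics/_b.png')]))
"
```

```text
time_s: 17.92
ee_pos: [0.5006, 0.1035, 0.1038]
ee_rot: [[-0.107, 0.994, 0.0], [0.994, 0.107, -0.0], [-0.0, 0.0, -1.0]]
ft_force: [-0.7, -0.3, -7.4]
grip_width: 0.0106
t 17.93 p [0.5006 0.1035 0.1038] yaw 1.6778488408563081 tilt [ 0.0001 -0.0001] F [-0.7019 -0.2531 -7.4346] M [ 0.0082  0.0074 -0.0081] w 0.010586354538980873 j6 4.268532050275576
```

View pics/l1.png

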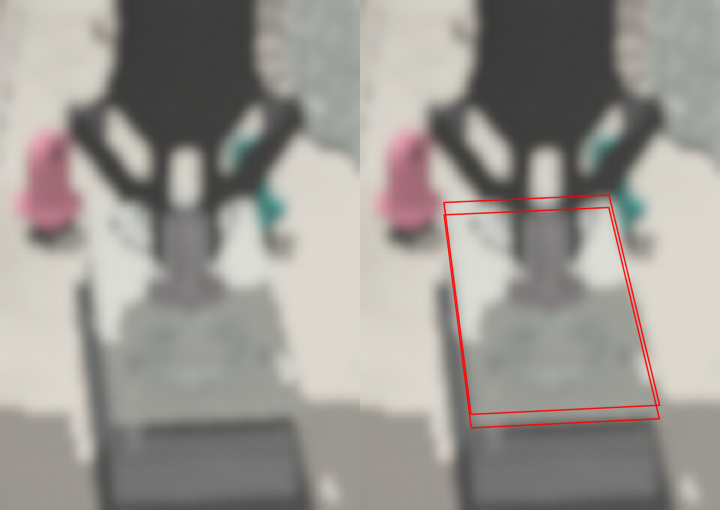

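The plate is 26 mm up, clear of the dowels, level and carried entirely by the key. I'll raise it the rest of the way.

```bash
python3 -m crank '0 0 -0.001 0 0 0 0;0 0 -0.004 0 0 0 0;0 0 -0.008 0 0 0 0;0 0 -0.013 0 0 0 0;0 0 -0.018 0 0 0 0;0 0 -0.023 0 0 0 0;0 0 -0.028 0 0 0 0;0 0 -0.033 0 0 0 0;0 0 -0.038 0 0 0 0;0 0 -0.042 0 0 0 0;0 0 -0.045 0 0 0 0;0 0 -0.046 0 0 0 0' |grep -E 'pos|ft'; python3 -m crank '0 0 -0.001 0 0 0 0;0 0 -0.004 0 0 0 0;0 0 -0.008 0 0 0 0;0 0 -0.013 0 0 0 0;0 0 -0.018 0 0 0 0;0 0 -0.023 0 0 0 0;0 0 -0.028 0 0 0 0;0 0 -0.033 0 0 0 0;0 0 -0.038 0 0 0 0;0 0 -0.043 0 0 0 0;0 0 -0.046 0 0 0 0;0 0 -0.0475 0 0 0 0' |grep -E 'pos|ft'; python3 -m crank '0 0 0 0 0 0 0;0 0 0 0 0 0 0;0 0 0 0 0 0 0;0 0 0 0 0 0 0'; python3 -c "
from g import *
st()
s=grab_frame('side')[:,:,::-1];t=grab_frame('top')[:,:,::-1]
k=[((.5005,.1035,.152,.107),CAR[:2],(0,0,255))]
draw('side',s,[],(290,80,370,190),5,'pics/_a.png');draw('side',s,k,(290,80,370,190),5,'pics/_b.png')
cv2.imwrite('pics/m1.png',np.hstack([cv2.imread('pics/_a.png'),cv2.imread('pics/_b.png')]))
draw('top',t,k,(200,130,490,245),2.75,'pics/m2.png')
"
```

```text
ee_pos: [0.5007, 0.1035, 0.15]
ft_force: [0.3, -0.3, -6.7]
ee_pos: [0.5006, 0.1035, 0.1974]
ft_force: [-0.6, 0.5, -6.3]
time_s: 21.48
ee_pos: [0.5006, 0.1035, 0.1972]
ee_rot: [[-0.107, 0.994, -0.0], [0.994, 0.107, -0.0], [-0.0, -0.0, -1.0]]
ft_force: [0.6, -0.4, -7.1]
grip_width: 0.0107
t 21.48 p [0.5006 0.1035 0.1972] yaw 1.6777612364935222 tilt [-0.0001 -0.0001] F [ 0.649  -0.4045 -7.1416] M [-0.0076  0.0122 -0.0031] w 0.010694562184992816 j6 4.269571397513104
```

View pics/m1.png

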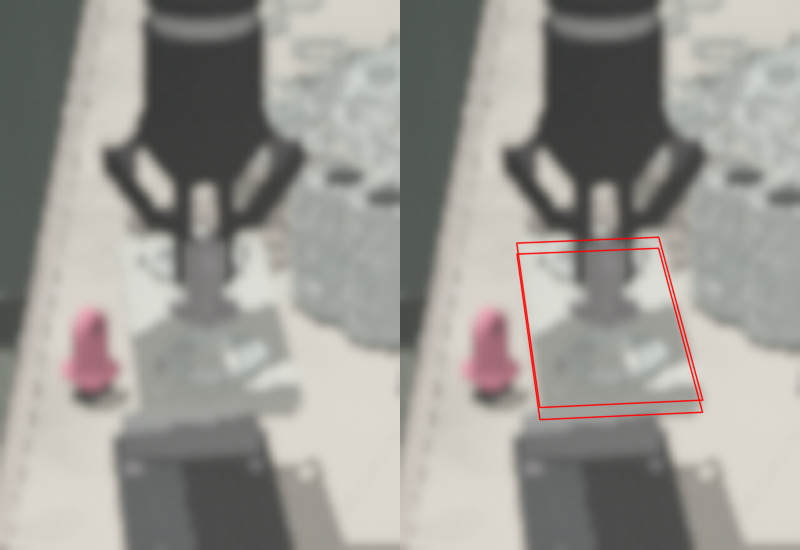

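View pics/m2.png

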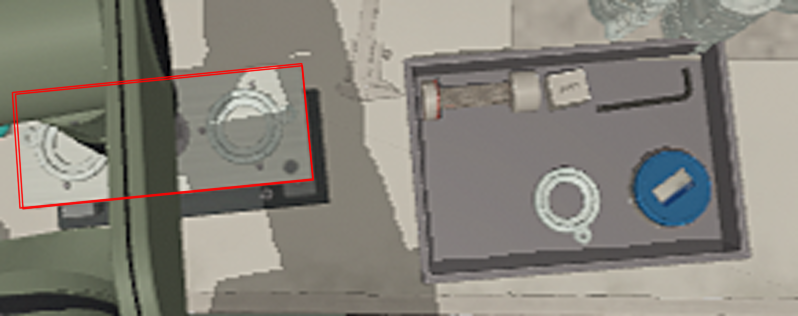

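```bash
python3 -c "
from station import *
print(read_state()['dq'].round(2)); print(job_done())"
```

```text
[-0.   -0.04 -0.03 -0.03  0.04 -0.03]
the job is handed in; nothing more can be done
None
```

The carrier is hanging from the lifting key about 12 cm above the stand, still gripped, and I handed the job in at about 21.6 s. I pinched the key by its handle and lowered its foot through the slot with no contact until the flange touched the plate. I then backed off 1 mm, gave it the quarter turn (no resistance felt) and lifted straight up in stages.

**Last checks**
- **Position:** the tool stands at z = 0.197 m, which by calculation puts the plate's underside at about 0.152 m. It points straight down and is at rest.
- **Load:** the wrist force stayed steady at about −7 N through the lift, and the moments were near zero.
- **Level and collars:** the plate's outline matches a level plate in both cameras to about a pixel. Both collars show in their nests in the top view, though the arm hides part of the left one.
- **Crate:** the other parts lie where they were.

**What disagreed**
- The description put the key's x near the crate's y, but the pictures showed it along the crate's x. I went by the pictures, and the foot did go through the slot.
- The side camera showed the gripper about 1 pixel higher than calculated. Touching the flange to the plate gave the expected height, so I trusted the robot's own readings.
- The foot under the plate was never seen directly. That it locked is inferred from the free turn and from the key carrying the carrier.

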